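# Nip up the loose lid hinge of a plate exposure unit and prove that the lid holds half open

## Robot

A 6-joint arm with a two-finger parallel gripper is mounted at the origin on the work surface. World frame = base frame: x ahead of the robot, y to its left, z up, the work surface at z = 0. Lengths are in m, angles in rad, forces in N, time in s.
With the tool pointing down it reaches from about 0.225 to 0.875 m from the base axis. Payload 3.4 kg.
Tool frame: the origin (TCP) lies midway between the tips of the shut fingers; the grasp point (between the pads) lies 19 mm behind it (manip.grasp_offset is the distance from the TCP to the grasp point, in m); x points along the fingers, y is the direction in which the jaws open and shut, and the axes are right-handed (so a half turn about x gives the same grasp; the last joint's range is limited). The gripper opens to 85 mm and grips with 20 to 120 N. Pads are 22 mm wide; open, the fingers measure 114 mm over their backs; the gripper's body (76 mm by 85 mm) begins 54 mm behind the grasp point. The pads swing forward as they close: fully open they stand 13 mm farther back than shut.
Start: joints at [1.209, 0.276, 1.505, -0, 1.361, -0.121], TCP at [0.137, 0.558, 0.197] pointing down, gripper open.
Joint ranges: [-2.89, 2.89], [-0.75, 2.08], [0.22, 2.7], [-1.18, 4.32], [0.11, 2.71], [-2.7, 2.7]. Speed limits (rad/s): [2.57, 2.57, 3.14, 3.14, 3.14, 3.14].

## Interface

Orientations are given as a unit quaternion [w, x, y, z].
In Python, from rig import manip gives the robot as it stands.
- The arm moves only by the shell command python3 -m creep 'ROWS' [OPENING] [FORCE]. ROWS is a JSON object of lists of equal length, an entry for each row: "delta_pos": the shift along the tool's x, y, z in cm, a list of three; "dr": the turn, a rotation vector about the tool's x, y, z in rad, a list of three. In form: {"delta_pos": [[dx, dy, dz], ...], "dr": [[rx, ry, rz], ...]}. A call has 1 to 10 rows; each row is the pose to reach, as a shift and turn from the pose commanded when the call began, along the tool's axes at that moment; what a row does not reach only later rows make up. A row lasts 1/10 s, in which the tool goes at most 50 mm and 8.59 degrees, less where a joint would pass 70% of its speed; a pose out of reach is approached as far as the arm can. A call with a gripper value outside its range is refused whole. OPENING is the opening, from -1 (shut) to 1 (fully open), set as the call begins (- or left out, the last holds). The fingers move at their own pace and stop on an object; FORCE is the grip in N (left out, the last holds). Time passes only in rows, so rows that repeat a pose let the fingers close. It gives the time, the measured TCP pose, the force and the opening at its end, in the units of the state.
- manip.get_state(): the state, without advancing time (a new reading comes with each control period).
- manip.get_image(name): name is "side" or "top" or "wrist"; returns a dict with "pixels" (480x640x3 uint8, blue, green, red), "depth" (480x640 float32, m along the optical axis (not along the pixel's ray), 0 where there is no reading), "intrinsics" (3x3 intrinsics, pixels), "k1" (the pictures are not rectified: a ray, as slopes to the right and down, at radius r is drawn at 1 + k1 r^2 times it, then the intrinsics apply), "rvec" (rotation vector, rad) and "tvec" (3), from world to camera coordinates, as OpenCV has them. Camera axes: x right, y down, z forward; pixel columns grow to the right and rows downward; lengths in m; the calibration is good to about 2 mm. A picture is of the moment at which its call begins.
- manip.sign_off(): hands the job in, once; it reports no verdict.
The state is a dict: "clock": time; "qpos": joint angles; "qd": joint speeds; "effort": joint torques, N m; "position": TCP position; "ee_rot": TCP orientation; "contact_force": force on the tool from outside, world axes, zero at the start; "moment": the same for the moment, N m; "width": finger opening in m.
Only numpy, scipy, OpenCV 4.12 (cv2) and the standard library are available. Lean on these libraries where they do the work, as an engineer would, in place of code of your own. Each camera call takes 0.05 s, during which the arm holds its last target. There are 200 camera calls.

## Task

The lid of the white exposure unit has worked loose and drops shut: turn the black thumbscrew on its hinge clamp clockwise until it bites and is snug, without overtightening it, because the lid must still move under a light hand. Then raise the lid by its black bar to about 45 degrees and let go, to check that it stays there by itself; it must not slam shut on the glass, so ease your hold off and tighten a little more if it still sags. Leave the lid standing half open on its own and everything else on the table where it is.

Things in the scene. Friction and masses are not known exactly. Their poses are not given: they have to be found in the camera images.
- unit: the exposure unit, a white steel box with aluminium edges, 200 mm deep (its x), 250 mm wide (its y), 85 mm tall, fixed to the table. Origin under its centre; its -x side is the front (timer dial, red switch, lid bar), +x the back with the lid hinge, z up. The clamp of the hinge stands out from its +y side at the back corner
- lid_angle (a joint): angle of the lid, rad: 0 shut, grows as it opens, stop at 1.5. The lid is 198 mm deep, 250 mm wide, 24 mm thick, weighs 0.5 to 0.8 kg and lies on the box at the start. Loose, it falls shut from any angle up to the stop (a drop of 10 mm at the bar does no harm); when the screw is snug the lid stays, settling by up to 0.08 rad when let go, and moving it takes 5 to 12 N at the bar
- lid_hinge (a point): middle of the hinge axis, at the top back edge of the box, 85 mm above the table; the axis lies along the unit's y
- bar_mid (a point): middle of the lid's black lifting bar: round, 14 mm thick, 130 mm long along the unit's y, held 50 mm ahead of the lid's front edge by two end arms, open space beneath. Moves with the lid, 248 mm from the hinge axis and 12 mm above the lid's underside plane (which passes through the axis), so 97 mm above the table when shut. The lid turns by 45 degrees and the round bar may turn in the fingers
- screw_grip (a point): middle of the thumbscrew's black knurled round head, on its vertical axis: 44 mm across, 24 mm tall, grip height 138 mm above the table, 22 mm above the top of the clamp block (38 x 32 mm) below it. The axis meets the hinge axis 180 mm from the unit's centre line, 55 mm clear of the lid's side edge. Clockwise from above tightens; it keeps its height and stays where it is left
- lid: the lid with its bar and hinge pin; origin in the middle of the hinge axis, x from bar to hinge when shut. The thumbscrew drags with 0.27 N m either way; it turns freely for 0.1 to 1.3 rad (unknown) until its brake shoe bites on the pin, then the shoe pushes it back as well: by 0.09 N m at 0.24 rad past the bite (the lid holds, some 22 N on the pin), by 0.24 N m at 0.5 rad (60 N: overtight beyond)
- squeegee: screen squeegee, wooden handle 210 x 34 mm, 70 mm tall, green blade; origin under its centre
- ink_red: red ink jar with black cap, 68 mm across, 75 mm tall; origin under its centre
- ink_blue: blue ink jar, same size
- ink_yellow: yellow ink jar, same size
- brayer: small black rubber hand roller with a wooden handle, 170 mm long, 40 mm tall, lying flat; origin under it
- tape_roll: roll of masking tape lying flat, 90 mm across, 25 mm tall
- ink_knife: ink spatula with wooden handle, 250 mm long, lying flat
- mug: blue mug, 76 mm across, 90 mm tall

How it is judged:
On the way, in this order (a step that is already met when the one before it is completed fails the run):
1. the lid is raised by its bar to about 45 degrees (34 to 57) and held in the fingers (value of joint lid_angle between 0.6 and 1 rad and contact force between the fingers and lid above 0.5 N), for 0.2 s.
2. the bar is let go and the lid stays at that angle by itself for two seconds (value of joint lid_angle between 0.6 and 1 rad and velocity of joint lid_angle between -0.03 and 0.03 rad/s and contact force between the fingers and lid below 0.05 N), for 2 s.
At the end, for the whole second after the job is handed in: the lid stands by itself, still, between 0.6 and 1.0 rad (34 to 57 degrees) open, with the fingers off its bar (all of step 2); the robot touches nothing.
It fails at once if the thumbscrew is overtightened: its shoe presses on the hinge pin with more than 60 N, so the lid no longer moves lightly (contact force between unit and lid above 60 N).
It fails at once if the lid slams shut on the glass: it turns faster than 2.5 rad/s in its last 0.12 rad (value of joint lid_angle below 0.12 rad and velocity of joint lid_angle below -2.5 rad/s).
It fails at once if something else on the table is moved more than 30 mm (distance of any of squeegee, ink_red, ink_blue, ink_yellow, brayer, tape_roll, ink_knife, mug from where it was at the start of the episode above 0.03 m).
It also fails if it takes over 61 s, if anything falls off the work surface, if the arm or the gripper's body presses on something with over 40 N, if the wrist force passes 120 N, or if a joint passes its speed limit or range.

## Working session

There is one attempt and no reset: what is moved stays moved. The work goes in short steps, Python scripts to look and compute and a shell command to move; the robot and the scene stay as the last step left them, time stands still between calls to the robot, and variables do not carry over. Pictures are saved under pics/ and viewed, about 8 in all and at most 12, crops included, and the job is handed in when it is done.

```bash
ls; mkdir -p pics; cat > h.py <<'E'
import numpy as np, cv2, pickle
from scipy.spatial.transform import Rotation as R
from rig import manip
def snap(n,f):
    im=manip.get_image(n); pickle.dump(im,open('pics/%s.pkl'%f,'wb')); cv2.imwrite('pics/%s.png'%f,im['pixels']); return im
def load(f): return pickle.load(open('pics/%s.pkl'%f,'rb'))
def ray(im,u,v):
    K=np.array(im['intrinsics']); k=im['k1']
    d=np.array([(u-K[0,2])/K[0,0],(v-K[1,2])/K[1,1]]); s=d.copy()
    for _ in range(20): s=d/(1+k*(s@s))
    return np.array([s[0],s[1],1.])
def world(im,u,v,z=None):
    r=ray(im,u,v); Rm=cv2.Rodrigues(np.array(im['rvec'],float))[0]; t=np.array(im['tvec'],float).ravel()
    c=-Rm.T@t; w=Rm.T@r
    if z is None:
        return c+w*float(im['depth'][int(round(v)),int(round(u))])
    return c+w*(z-c[2])/w[2]
def st():
    s=manip.get_state(); q=s['ee_rot']; M=R.from_quat([q[1],q[2],q[3],q[0]]).as_matrix()
    return s,np.array(s['position']),M
E
python3 - <<'E'
from h import *
snap('top','t0'); snap('side','s0')
s,p,M=st(); print(s); print(M.round(3), manip.grasp_offset)
E
```

```text
pics
{'clock': 0.1, 'qpos': array([ 1.20901256e+00,  2.76530486e-01,  1.50600604e+00,  5.11387474e-06,
        1.36068948e+00, -1.20960078e-01]), 'qd': array([-0.00041119, -0.00030326, -0.00233451, -0.00056037, -0.00014056,
       -0.00046045]), 'effort': array([ 7.82596471e-04, -4.17700839e+01, -2.46402133e+01, -3.51181061e-04,
        6.02893488e-03,  1.05013163e-05]), 'position': array([0.13693376, 0.55791912, 0.19582717]), 'ee_rot': array([ 0.70184676,  0.08437846,  0.70212627, -0.08549909]), 'contact_force': array([ 0.28205626, -0.09942914, -0.60588182]), 'moment': array([-0.00701863, -0.01202261, -0.03325821]), 'width': 0.08555210644292256}
[[-0.001  0.239  0.971]
 [-0.002  0.971 -0.239]
 [-1.    -0.002 -0.   ]] 0.0187
```

View pics/t0.png

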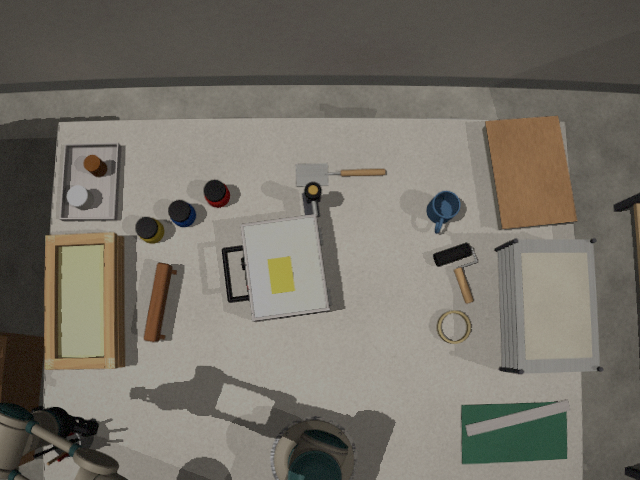

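View pics/s0.png

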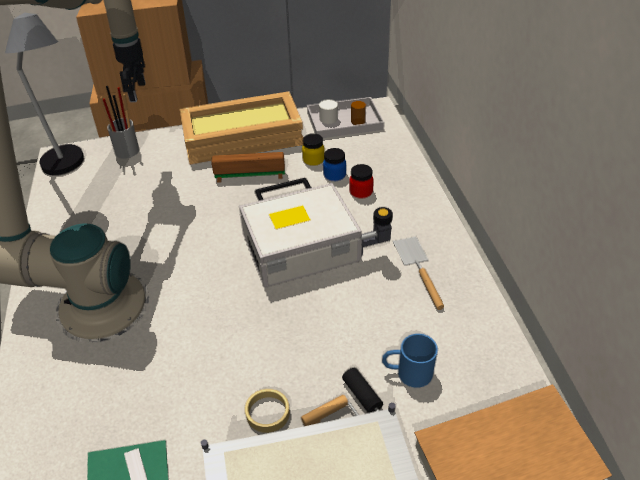

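The top view shows the unit with the screw head at about (313,190), the bar's outer edge at about (230,275), and the lid corners at about (243,224), (318,215), (328,312) and (253,320). The jars and squeegee are to the left and the ink knife lies just beyond the screw. Next I'll turn these into positions.

```bash
python3 - <<'E'
from h import *
im=load('t0')
for n,u,v,z in [('screw',313,190,.15),('barmid',230,274,.097),('barL',226,249,.097),('barR',232,300,.097),('c1',242,224,.109),('c2',318,215,.109),('c3',328,312,.109),('c4',253,320,.109),('red',217,193,.075),('squeeg',158,302,.07),('knife',312,175,0.0)]:
    print(n,world(im,u,v,z).round(3),world(im,u,v).round(3))
# enlarge crop
c=im['pixels'][160:340,180:370]; cv2.imwrite('pics/t0c.png',cv2.resize(c,None,fx=3.3,fy=3.3,interpolation=cv2.INTER_CUBIC))
E
```

```text
screw [ 0.697 -0.001  0.15 ] [ 0.697 -0.001  0.15 ]
barmid [0.488 0.214 0.097] [0.498 0.226 0.004]
barL [0.553 0.225 0.097] [0.552 0.224 0.108]
barR [0.421 0.208 0.097] [0.421 0.207 0.099]
c1 [0.617 0.183 0.109] [0.617 0.183 0.108]
c2 [ 0.64  -0.014  0.109] [ 0.647 -0.014  0.073]
c3 [ 0.389 -0.038  0.109] [ 0.394 -0.042  0.004]
c4 [0.37  0.152 0.109] [0.37  0.152 0.108]
red [0.708 0.255 0.075] [0.707 0.255 0.077]
squeeg [0.417 0.407 0.07 ] [0.417 0.407 0.07 ]
knife [0.777 0.001 0.   ] [0.776 0.001 0.002]
```

View pics/t0c.png

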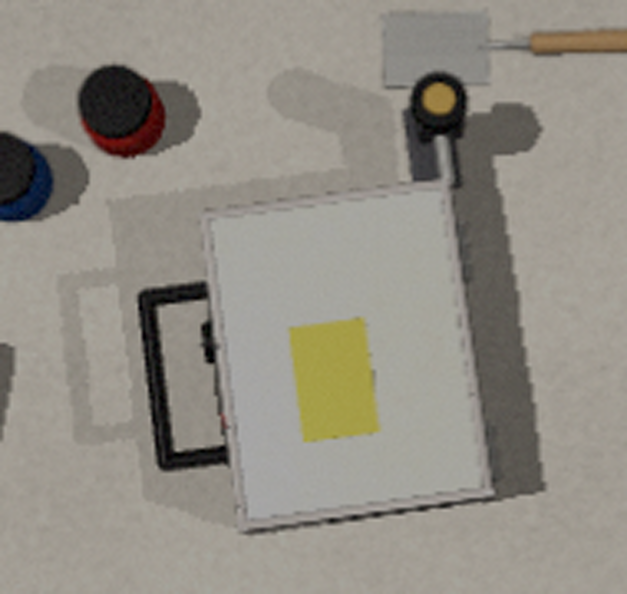

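The scale checks out: the lid measures 0.249 x 0.198 and the screw top is at z=0.150. The unit's y axis lies along about (0.993, 0.115), the screw is at (0.697, -0.001) and bar_mid is at about (0.490, 0.222). I'll keep this orientation (j6 near -1.4, so plenty of clockwise range) and go above the screw.

```bash
python3 -m creep '{"delta_pos": [[0,-20.5,34],[0,-20.5,34],[0,-20.5,34],[0,-20.5,34],[0,-20.5,34],[0,-20.5,34],[0,-20.5,34],[0,-20.5,34],[0,-20.5,34],[0,-20.5,34]], "dr": [[0,0,0],[0,0,0],[0,0,0],[0,0,0],[0,0,0],[0,0,0],[0,0,0],[0,0,0],[0,0,0],[0,0,0]]}' 1 60
python3 -m creep '{"delta_pos": [[0,-20.5,34],[0,-20.5,34],[0,-20.5,34],[0,-20.5,34],[0,-20.5,34],[0,-20.5,34],[0,-20.5,34],[0,-20.5,34],[0,-20.5,34],[0,-20.5,34]], "dr": [[0,0,0],[0,0,0],[0,0,0],[0,0,0],[0,0,0],[0,0,0],[0,0,0],[0,0,0],[0,0,0],[0,0,0]]}'
python3 - <<'E'
from h import *
s,p,M=st(); print(p,s['qpos'],M.round(3),s['moment'],s['contact_force'])
snap('wrist','w1')
d=np.array([.697,-.001,.117])-p; print('tool cm',(M.T@d*100).round(2))
E
```

```text
clock: 1.1
position: [0.4186, 0.2774, 0.1961]
ee_rot: [0.701, 0.086, 0.702, -0.086]
contact_force: [-0.4, 0.4, -0.4]
width: 0.0859
clock: 2.1
position: [0.6994, -0.0005, 0.1953]
ee_rot: [0.701, 0.085, 0.703, -0.084]
contact_force: [-0.6, 0.4, -0.1]
width: 0.0852
[ 6.99406252e-01 -4.58459880e-04  1.95270341e-01] [-1.00743475e-01  4.68821516e-01  1.20669854e+00  1.22216863e-03
  1.46881259e+00 -1.43141297e+00] [[-0.003  0.238  0.971]
 [ 0.001  0.971 -0.238]
 [-1.     0.001 -0.003]] [ 0.0451289  -0.01533492  0.0199668 ] [-0.5914627   0.39936584 -0.13090575]
tool cm [ 7.83 -0.12 -0.2 ]
```

View pics/w1.png

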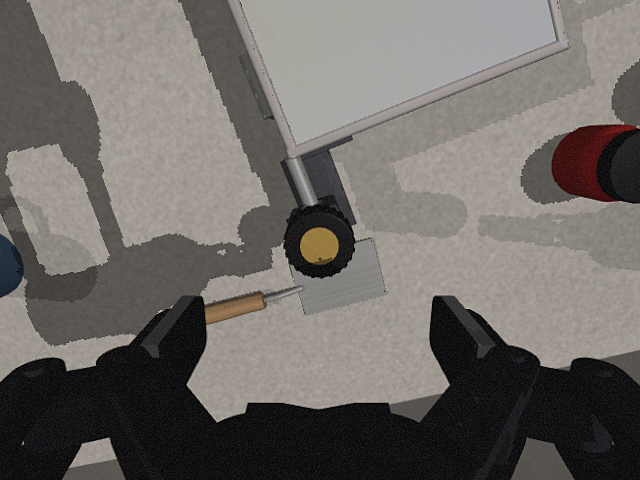

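The wrist view shows the gold disc of the screw head at (320,244) and the fingers symmetric about column 320. I'll locate the screw and the lid corners from this picture.

```bash
python3 - <<'E'
from h import *
im=load('w1')
for n,u,v,z in [('screw',320,244,.15),('cornback',291,150,.109),('cornfront',560,44,.109),('lidedge',237,0,.109)]: print(n,world(im,u,v,z).round(4),world(im,u,v).round(4))
s,p,M=st()
for z in [.117]:
  t=world(im,320,244,.15); t[2]=z; print((M.T@(t-p)*100).round(2))
E
```

```text
screw [0.6974 0.0019 0.15  ] [0.6975 0.0019 0.1499]
cornback [ 0.6388 -0.0041  0.109 ] [ 0.6388 -0.004   0.1104]
cornfront [0.6144 0.1831 0.109 ] [0.6145 0.1822 0.1105]
lidedge [ 0.5412 -0.0137  0.109 ] [ 0.5414 -0.0137  0.1095]
[ 7.88  0.12 -0.15]
```

```bash
python3 -m creep '{"delta_pos": [[2,0.1,-0.15],[4,0.1,-0.15],[6,0.1,-0.15],[7,0.1,-0.15],[7.8,0.1,-0.15],[7.8,0.1,-0.15]], "dr": [[0,0,0],[0,0,0],[0,0,0],[0,0,0],[0,0,0],[0,0,0]]}'
python3 -m creep '{"delta_pos": [[0,0,0],[0,0,0],[0,0,0],[0,0,0],[0,0,0],[0,0,0],[0,0,0],[0,0,0]], "dr": [[0,0,0],[0,0,0],[0,0,0],[0,0,0],[0,0,0],[0,0,0],[0,0,0],[0,0,0]]}' -1 60
python3 - <<'E'
from h import *
s,p,M=st(); print(p,s['qpos'],s['moment'],s['effort'],s['contact_force'])
E
```

```text
clock: 2.75
position: [0.6976, 0.0006, 0.1181]
ee_rot: [0.702, 0.085, 0.703, -0.084]
contact_force: [-0.9, 0.2, -0.6]
width: 0.0855
clock: 3.55
position: [0.6985, -0.0006, 0.1186]
ee_rot: [0.702, 0.085, 0.702, -0.085]
contact_force: [-0.3, -0.3, 0.2]
width: 0.0001
[ 6.98521770e-01 -5.75152694e-04  1.18583528e-01] [-1.00404892e-01  5.05722091e-01  1.33343611e+00  1.16822285e-04
  1.30243985e+00 -1.43039623e+00] [ 0.03126495  0.00893346 -0.02714659] [-8.59599881e-03 -5.43918657e+01 -2.40478224e+01 -2.17418792e-04
  1.13519651e-03  1.93908556e-05] [-0.30702017 -0.31853058  0.15825233]
```

```bash
python3 - <<'E'
from h import *
snap('wrist','w2'); im=snap('side','s2')
c=im['pixels'][120:300,280:480]; b=cv2.resize(c,(400,360),interpolation=cv2.INTER_CUBIC)
a=cv2.resize(cv2.imread('pics/w2.png'),(400,300)); a=cv2.copyMakeBorder(a,0,60,0,0,cv2.BORDER_CONSTANT)
cv2.imwrite('pics/c2.png',np.hstack([a,b]))
s,p,M=st(); print(s['width'],p)
E
```

```text
0.00012192198979394827 [ 6.98547904e-01 -5.73038110e-04  1.18571370e-01]
```

View pics/c2.png

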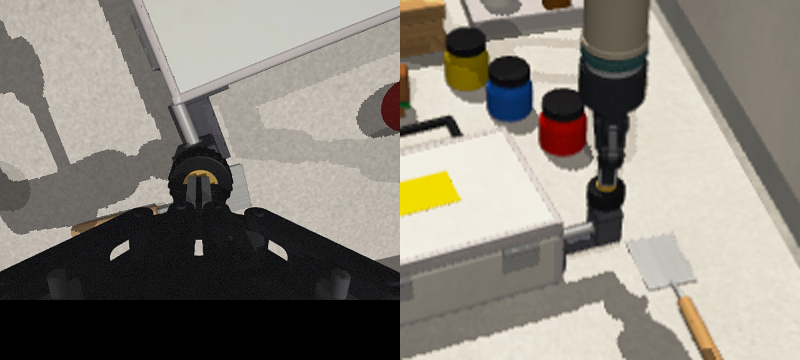

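The fingers shut above the head: in the left half the tips cover the gold disc near (200,180), and in the right half they stand on or over the top of the head. The state says the TCP is at z=0.118, so I'll check the tip height by depth.

```bash
python3 - <<'E'
from h import *
im=load('w2')
for v in range(270,340,6): print(v,im['pixels'][v,320],im['pixels'][v,310],world(im,320,v).round(4),world(im,308,v).round(4))
im=load('s2'); 
for v in range(200,226,2): print(v,[ (world(im,u,v).round(3).tolist(),im['pixels'][v,u].tolist()) for u in (382,)])
s,p,M=st()
def proj(im,P):
    Rm=cv2.Rodrigues(np.array(im['rvec'],float))[0]; c=Rm@np.array(P)+np.array(im['tvec']).ravel(); s=c[:2]/c[2]; s=s*(1+im['k1']*(s@s)); K=np.array(im['intrinsics']); return (K[0,0]*s[0]+K[0,2],K[1,1]*s[1]+K[1,2])
print('tcp proj side',proj(im,p),'wrist',proj(load('w2'),p))
E
```

```text
270 [29 20 21] [32 35 32] [0.6863 0.0038 0.1493] [ 0.6848 -0.001   0.1502]
276 [ 77 148 185] [ 83 158 195] [0.6889 0.0032 0.1494] [ 0.6873 -0.0016  0.1505]
282 [26 38 50] [53 60 64] [0.6879 0.0033 0.1585] [ 0.6866 -0.0012  0.159 ]
288 [26 25 28] [67 63 63] [0.6877 0.0034 0.1653] [ 0.6866 -0.001   0.1654]
294 [29 23 18] [71 71 67] [0.688  0.0032 0.1701] [ 0.6865 -0.0009  0.1711]
300 [24 21 22] [69 67 66] [0.6879 0.0032 0.1757] [ 0.6872 -0.0009  0.175 ]
306 [25 30 22] [65 64 61] [0.6879 0.0032 0.1804] [ 0.6868 -0.0007  0.1807]
312 [6 6 9] [69 68 66] [0.6877 0.0032 0.1854] [ 6.869e-01 -6.000e-04  1.851e-01]
318 [28 29 29] [65 64 65] [0.6877 0.0032 0.1896] [ 6.869e-01 -5.000e-04  1.892e-01]
324 [ 7 12 11] [66 65 69] [0.6888 0.0029 0.1913] [ 6.873e-01 -5.000e-04  1.926e-01]
330 [33 27 26] [21 15 16] [0.6899 0.0026 0.193 ] [ 6.867e-01 -2.000e-04  1.975e-01]
336 [19 20 21] [11 12 10] [0.6919 0.0022 0.1931] [6.859e-01 1.000e-04 2.024e-01]
200 [([0.677, -0.055, 0.236], [17, 15, 17])]
202 [([0.68, -0.045, 0.221], [16, 15, 14])]
204 [([0.685, -0.031, 0.203], [21, 18, 16])]
206 [([0.691, -0.014, 0.181], [24, 20, 22])]
208 [([0.691, -0.015, 0.176], [28, 24, 24])]
210 [([0.69, -0.017, 0.172], [23, 21, 20])]
212 [([0.693, -0.011, 0.16], [47, 62, 69])]
214 [([0.695, -0.005, 0.148], [26, 91, 118])]
216 [([0.694, -0.009, 0.146], [17, 27, 33])]
218 [([0.692, -0.015, 0.146], [17, 17, 17])]
220 [([0.69, -0.022, 0.146], [15, 13, 14])]
222 [([0.69, -0.022, 0.139], [15, 13, 14])]
224 [([0.691, -0.021, 0.132], [14, 13, 13])]
tcp proj side (np.float64(382.3237206237591), np.float64(222.04485711641485)) wrist (np.float64(317.0078071917755), np.float64(273.24168380223296))
```

```bash
python3 - <<'E'
from h import *
im=load('w1'); p=np.array([.6994,-.0005,.1953]); M=R.from_quat([.085,.703,-.084,.701]).as_matrix()
for u,v in [(190,299),(200,299),(195,310),(445,299),(437,299),(440,310),(320,410)]: print(u,v,(M.T@(world(im,u,v)-p)*1000).round(1))
im=load('w2'); p=np.array([.6985,-.0006,.1186])
for u,v in [(320,285),(308,283),(330,283),(320,300)]: print(u,v,(M.T@(world(im,u,v)-p)*1000).round(1))
E
```

```text
190 299 [-56.4 -44.8 -11.2]
200 299 [-53.  -42.3  -9.8]
195 310 [-60.6 -41.9  -9. ]
445 299 [-56.6  45.4 -11.4]
437 299 [-54.2  43.4 -10.3]
440 310 [-58.7  43.2  -8.2]
320 410 [-111.4    1.   -10.5]
320 285 [-43.6   1.3 -11.6]
308 283 [-41.3  -3.3 -11.5]
330 283 [-42.    5.2 -11.7]
320 300 [-57.    1.3 -11.4]
```

Depth shows the real tips about 41 mm behind the reported TCP along tool x: -54 mm open and -41 mm shut, which matches the stated 13 mm swing, and the gripper body is offset by the same amount. The side camera agrees. From here on I take real tip = reported TCP - 41 mm. I'll open, go 43 mm lower and regrip.

```bash
python3 -m creep '{"delta_pos": [[0,0,0],[0,0.1,-0.1],[0,0.2,-0.1],[0,0.2,-0.1],[0,0.2,-0.1],[0,0.2,-0.1],[0,0.2,-0.1]], "dr": [[0,0,0],[0,0,0],[0,0,0],[0,0,0],[0,0,0],[0,0,0],[0,0,0]]}' 1 60
python3 -m creep '{"delta_pos": [[1,0,0],[2,0,0],[3,0,0],[3.6,0,0],[4.3,0,0],[4.3,0,0]], "dr": [[0,0,0],[0,0,0],[0,0,0],[0,0,0],[0,0,0],[0,0,0]]}'
python3 -m creep '{"delta_pos": [[0,0,0],[0,0,0],[0,0,0],[0,0,0],[0,0,0],[0,0,0],[0,0,0],[0,0,0]], "dr": [[0,0,0],[0,0,0],[0,0,0],[0,0,0],[0,0,0],[0,0,0],[0,0,0],[0,0,0]]}' -1 60
python3 - <<'E'
from h import *
s,p,M=st(); print(p,s['qpos'],s['moment'],s['effort'],s['contact_force'])
E
```

```text
clock: 4.35
position: [0.698, 0.0016, 0.1186]
ee_rot: [0.702, 0.085, 0.702, -0.085]
contact_force: [-0.2, 1.3, -0.3]
width: 0.0855
clock: 4.95
position: [0.6972, 0.0017, 0.074]
ee_rot: [0.701, 0.085, 0.703, -0.085]
contact_force: [-0.7, -0.1, -0.6]
width: 0.0854
clock: 5.75
position: [0.6983, 0.0006, 0.0767]
ee_rot: [0.702, 0.084, 0.702, -0.085]
contact_force: [-1.8, -3.5, 5.0]
width: 0.0427
[6.98280256e-01 6.47022211e-04 7.66619065e-02] [-0.09776892  0.53402408  1.39166233 -0.00158939  1.21467035 -1.42765427] [-0.70022924  0.39968155  0.22052074] [  2.0333679  -51.0981524  -21.78006291   1.33424029  -0.55102922
   0.23705961] [-1.822296   -3.46096576  5.03422619]
```

```bash
python3 -m creep '{"delta_pos": [[0,0,0],[0,0,0],[-0.2,0,0],[-0.4,0,0],[-0.4,0,0]], "dr": [[0,0,0],[0,0,0],[0,0,0],[0,0,0],[0,0,0]]}' 0.3 60
python3 - <<'E'
from h import *
s,p,M=st(); print(p,s['width'],s['moment'],s['effort'][5],s['contact_force'])
E
python3 -m creep '{"delta_pos": [[0,0,0],[0,0,0],[0,0,0],[0,0,0],[0,0,0]], "dr": [[0,0,0],[0,0,0],[0,0,0],[0,0,0],[0,0,0]]}' -1 60
python3 - <<'E'
from h import *
s,p,M=st(); print(p,s['qpos'][5],s['moment'],s['effort'][5],s['contact_force'])
E
```

```text
clock: 6.25
position: [0.6983, 0.0019, 0.0799]
ee_rot: [0.702, 0.085, 0.702, -0.085]
contact_force: [-0.3, 0.6, 0.1]
width: 0.0552
[0.69832491 0.00187866 0.07985348] 0.055238627883557975 [ 0.01126201  0.02416751 -0.01909807] 0.0005150090692040976 [-0.31563008  0.56761425  0.06021585]
clock: 6.75
position: [0.698, 0.0008, 0.0801]
ee_rot: [0.702, 0.084, 0.702, -0.085]
contact_force: [-2.5, -3.4, 4.8]
width: 0.0427
[0.69797904 0.00075976 0.08014338] -1.4274041224861733 [-0.71446751  0.32057945  0.06560524] 0.05375187029130757 [-2.4622621  -3.40112829  4.78613765]
```

Gripped cleanly at 42.7 mm. Now I'll turn in small steps and read the j6 torque.

```bash
cat > r.py <<'E'
from h import *
s,p,M=st(); print('q6 %.4f mz %.3f e6 %.3f w %.4f F %s'%(s['qpos'][5],s['moment'][2],s['effort'][5],s['width'],np.round(s['contact_force'],1)))
E
python3 -m creep '{"delta_pos": [[0,0,0],[0,0,0]], "dr": [[0.04,0,0],[0.08,0,0]]}' |grep clock; python3 r.py
python3 -m creep '{"delta_pos": [[0,0,0],[0,0,0]], "dr": [[0.04,0,0],[0.08,0,0]]}' |grep clock; python3 r.py
python3 -m creep '{"delta_pos": [[0,0,0],[0,0,0]], "dr": [[0.04,0,0],[0.08,0,0]]}' |grep clock; python3 r.py
```

```text
clock: 6.95
q6 -1.3463 mz 0.331 e6 -0.065 w 0.0427 F [-3.  -4.1  5.9]
clock: 7.15
q6 -1.2663 mz 0.274 e6 -0.060 w 0.0425 F [-1.2 -3.7  5.1]
clock: 7.35
q6 -1.1863 mz 0.269 e6 -0.060 w 0.0429 F [-1.7 -3.1  5.9]
```

mz sits at 0.27, the free drag. I'll continue and watch for the rise at the bite.

```bash
python3 -m creep '{"delta_pos": [[0,0,0],[0,0,0]], "dr": [[0.04,0,0],[0.08,0,0]]}' |grep clock; python3 r.py
python3 -m creep '{"delta_pos": [[0,0,0],[0,0,0]], "dr": [[0.04,0,0],[0.08,0,0]]}' |grep clock; python3 r.py
python3 -m creep '{"delta_pos": [[0,0,0],[0,0,0]], "dr": [[0.04,0,0],[0.08,0,0]]}' |grep clock; python3 r.py
```

```text
clock: 7.55
q6 -1.1063 mz 0.251 e6 -0.060 w 0.0425 F [-2.4 -2.8  6.1]
clock: 7.75
q6 -1.0263 mz 0.312 e6 -0.059 w 0.0426 F [-2.  -3.4  4.8]
clock: 7.95
q6 -0.9463 mz 0.307 e6 -0.060 w 0.0428 F [-0.9 -3.5  6.2]
```

```bash
python3 -m creep '{"delta_pos": [[0,0,0]], "dr": [[0.04,0,0]]}' |grep clock; python3 r.py
python3 -m creep '{"delta_pos": [[0,0,0]], "dr": [[0.04,0,0]]}' |grep clock; python3 r.py
```

```text
clock: 8.05
q6 -0.9063 mz 0.266 e6 -0.059 w 0.0426 F [-1.  -3.1  4.9]
clock: 8.15
q6 -0.8663 mz 0.223 e6 -0.059 w 0.0427 F [-2.4 -3.   5.3]
```

Still free (0.22 to 0.31 is noise). Continuing in 0.04 steps.

```bash
python3 -m creep '{"delta_pos": [[0,0,0]], "dr": [[0.04,0,0]]}' |grep clock; python3 r.py
python3 -m creep '{"delta_pos": [[0,0,0]], "dr": [[0.04,0,0]]}' |grep clock; python3 r.py
python3 -m creep '{"delta_pos": [[0,0,0]], "dr": [[0.04,0,0]]}' |grep clock; python3 r.py
python3 -m creep '{"delta_pos": [[0,0,0]], "dr": [[0.04,0,0]]}' |grep clock; python3 r.py
```

```text
clock: 8.25
q6 -0.8263 mz 0.273 e6 -0.049 w 0.0423 F [-2.2 -2.3  5.5]
clock: 8.35
q6 -0.7864 mz 0.349 e6 -0.035 w 0.0428 F [-1.1 -2.6  5.6]
clock: 8.45
q6 -0.7464 mz 0.277 e6 -0.019 w 0.0426 F [-2.  -3.7  5.6]
clock: 8.55
q6 -0.7064 mz 0.357 e6 0.000 w 0.0429 F [-1.9 -2.8  5.3]
```

```bash
python3 -m creep '{"delta_pos": [[0,0,0]], "dr": [[0.04,0,0]]}' |grep clock; python3 r.py
python3 -m creep '{"delta_pos": [[0,0,0]], "dr": [[0.04,0,0]]}' |grep clock; python3 r.py
```

```text
clock: 8.65
q6 -0.6665 mz 0.329 e6 0.020 w 0.0426 F [-1.7 -4.3  5.5]
clock: 8.75
q6 -0.6265 mz 0.427 e6 0.041 w 0.0426 F [-1.  -3.4  5.8]
```

The j6 torque is nearly noise-free: flat at -0.059 until q6 = -0.866, then rising. So the bite is at about -0.855, and I'm now about 0.23 rad past it with a rise of 0.10 N m, which matches the data given. I'll add 0.08 rad for margin; overtight is at a 0.24 N m rise.

```bash
python3 -m creep '{"delta_pos": [[0,0,0]], "dr": [[0.04,0,0]]}' |grep clock; python3 r.py
python3 -m creep '{"delta_pos": [[0,0,0]], "dr": [[0.04,0,0]]}' |grep clock; python3 r.py
python3 -m creep '{"delta_pos": [[0,0,0],[0,0,0],[0,0,0],[0,0,0],[0,0,0]], "dr": [[0,0,0],[0,0,0],[0,0,0],[0,0,0],[0,0,0]]}' 1
python3 -m creep '{"delta_pos": [[-4,0,0],[-8,0,0],[-12,0,0],[-14,0,0],[-14,0,0]], "dr": [[0,0,0],[0,0,0],[0,0,0],[0,0,0],[0,0,0]]}'
python3 - <<'E'
from h import *
s,p,M=st(); print(p,s['qpos'],M.round(3))
yu=np.array([.993,.119,0]); xu=np.array([.119,-.993,0])
bar=np.array([.6974,.0019,0])-.18*yu-.248*xu; bar[2]=.097; print('bar',bar)
u=M.T@xu; print('xu in tool',u, 'turn rx needed (mod pi)',np.arctan2(u[2],u[1]))
t=bar.copy(); t[2]=.22; print('shift cm',(M.T@(t-p)*100).round(2))
E
```

```text
clock: 8.85
q6 -0.5866 mz 0.430 e6 0.063 w 0.0427 F [-0.9 -3.3  5.6]
clock: 8.95
q6 -0.5467 mz 0.425 e6 0.086 w 0.0426 F [-0.8 -2.8  5.6]
clock: 9.45
position: [0.698, 0.0019, 0.0794]
ee_rot: [0.599, 0.376, 0.599, -0.376]
contact_force: [0.8, -0.4, 0.4]
width: 0.0854
clock: 9.95
position: [0.7002, 0.0016, 0.2241]
ee_rot: [0.602, 0.377, 0.596, -0.374]
contact_force: [1.3, -0.3, -0.4]
width: 0.0855
[0.70022985 0.00155684 0.22413056] [-9.72118123e-02  4.52855496e-01  1.16396721e+00  2.83343017e-04
  1.51629814e+00 -5.47393164e-01] [[ 0.008  0.9    0.435]
 [-0.001  0.435 -0.9  ]
 [-1.     0.007  0.004]]
bar [0.489148 0.226744 0.097   ]
xu in tool [ 0.00154352 -0.32493134  0.94584737] turn rx needed (mod pi) 1.9016997920515986
shift cm [  0.22  -9.21 -29.46]
```

```bash
python3 -m creep '{"delta_pos": [[0,-1,-3],[0,-2,-6],[0,-3,-9],[0.1,-4,-13],[0.1,-5,-16],[0.2,-6,-20],[0.2,-7,-23],[0.2,-8,-26],[0.2,-9.2,-29.5],[0.2,-9.2,-29.5]], "dr": [[-0.13,0,0],[-0.26,0,0],[-0.4,0,0],[-0.53,0,0],[-0.67,0,0],[-0.8,0,0],[-0.94,0,0],[-1.08,0,0],[-1.22,0,0],[-1.24,0,0]]}' 0.06 30
python3 - <<'E'
from h import *
im=snap('wrist','w3'); s,p,M=st(); print(p,s['qpos'],s['width'],M.round(3))
E
```

```text
clock: 10.95
position: [0.4823, 0.2296, 0.2161]
ee_rot: [0.704, -0.044, 0.707, 0.045]
contact_force: [-0.6, -0.7, 1.0]
width: 0.0449
[0.48455276 0.22821385 0.21625772] [ 3.09969223e-01  2.07256129e-01  1.55037392e+00  3.44133785e-04
  1.38661047e+00 -1.38411381e+00] 0.04520897870122146 [[-0.003 -0.123  0.992]
 [-0.     0.992  0.123]
 [-1.    -0.    -0.003]]
```

View pics/w3.png

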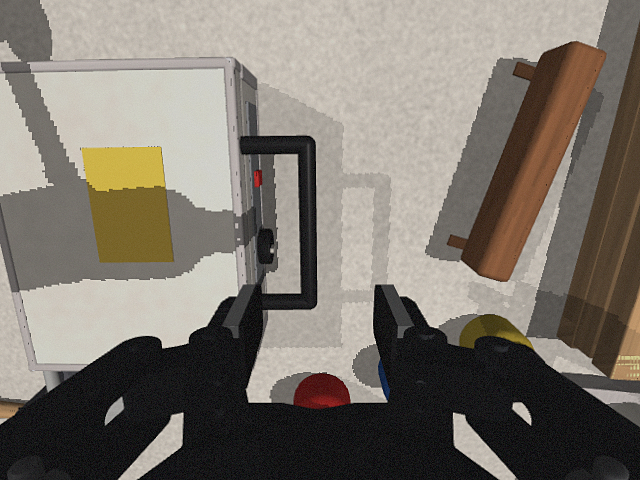

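The wrist view shows the bar as a vertical strip at column 308, rows 143 to 300, parallel to the fingers and slightly left of their middle (column 320).

```bash
python3 - <<'E'
from h import *
im=load('w3'); s,p,M=st(); print(p)
for v in (150,222,295):
  w=world(im,308,v,.104); print(w.round(4),world(im,308,v).round(4),(M.T@(w-p)*100).round(2))
w=world(im,308,222,.104); w[2]=.097+.013-.041-.003
print('down',(M.T@(w-p)*100).round(2))
E
```

```text
[0.48455276 0.22821385 0.21625772]
[0.4263 0.2157 0.104 ] [0.4262 0.2158 0.1055] [11.24 -0.52 -5.91]
[0.4815 0.2224 0.104 ] [0.4813 0.2224 0.1048] [11.23 -0.54 -0.35]
[0.5434 0.2298 0.104 ] [0.5428 0.2298 0.1052] [11.21 -0.56  5.89]
down [15.03 -0.54 -0.34]
```

```bash
python3 -m creep '{"delta_pos": [[3,-0.3,-0.2],[7,-0.5,-0.3],[10,-0.5,-0.3],[13,-0.5,-0.3],[15,-0.5,-0.3],[16.5,-0.5,-0.3],[17.4,-0.5,-0.3],[17.4,-0.5,-0.3]], "dr": [[0,0,0],[0,0,0],[0,0,0],[0,0,0],[0,0,0],[0,0,0],[0,0,0],[0,0,0]]}' -0.25 30
python3 -m creep '{"delta_pos": [[0,0,0],[0,0,0],[0,0,0],[0,0,0],[0,0,0]], "dr": [[0,0,0],[0,0,0],[0,0,0],[0,0,0],[0,0,0]]}' -1 30
python3 - <<'E'
from h import *
s,p,M=st(); print(p,s['contact_force'],s['moment'])
# arc: real bar at theta relative to start
r=np.hypot(.248,.012);a=np.arctan2(.012,.248)
xu=np.array([.122,-.9925,0])
for th in np.arange(.1,.95,.1):
  d=xu*(.248-r*np.cos(th+a))+np.array([0,0,r*np.sin(th+a)-.012]); print(round(th,2),(M.T@d*100).round(2))
E
```

```text
clock: 11.8
position: [0.4837, 0.2209, 0.0418]
ee_rot: [0.705, -0.042, 0.707, 0.041]
contact_force: [-0.7, 0.0, -1.2]
width: 0.0322
clock: 12.3
position: [0.4853, 0.222, 0.0441]
ee_rot: [0.707, -0.042, 0.705, 0.042]
contact_force: [2.1, -0.2, -0.9]
width: 0.0129
[0.48527536 0.22198887 0.04409397] [ 2.13091035 -0.17856743 -0.9392415 ] [-0.05434788 -0.26259207  0.17636326]
0.1 [-2.47 -0.24  0.01]
0.2 [-4.9  -0.73  0.01]
0.3 [-7.28 -1.46  0.02]
0.4 [-9.56 -2.43  0.02]
0.5 [-11.74  -3.61   0.03]
0.6 [-13.79  -5.01   0.04]
0.7 [-15.69  -6.61   0.05]
0.8 [-17.43  -8.38   0.06]
0.9 [-18.97 -10.32   0.06]
```

Gripped at 12.9 mm. Lifting along the arc.

```bash
python3 -m creep '{"delta_pos": [[-0.6,0,0],[-1.2,-0.1,0],[-2.5,-0.25,0],[-3.7,-0.5,0],[-4.9,-0.75,0],[-6.1,-1.1,0],[-7.3,-1.5,0],[-8.4,-1.9,0],[-9.6,-2.4,0],[-9.6,-2.4,0]], "dr": [[0,0,0],[0,0,0],[0,0,0],[0,0,0],[0,0,0],[0,0,0],[0,0,0],[0,0,0],[0,0,0],[0,0,0]]}'; python3 r.py
python3 -m creep '{"delta_pos": [[-1.1,-0.6,0],[-2.2,-1.2,0],[-3.2,-1.9,0],[-4.2,-2.6,0],[-5.2,-3.4,0],[-6.1,-4.2,0],[-7,-5,0],[-7.9,-6,0]], "dr": [[0,0,0],[0,0,0],[0,0,0],[0,0,0],[0,0,0],[0,0,0],[0,0,0],[0,0,0]]}'; python3 r.py
python3 -m creep '{"delta_pos": [[0,0,0],[0,0,0],[0,0,0]], "dr": [[0,0,0],[0,0,0],[0,0,0]]}'; python3 r.py
```

```text
clock: 13.3
position: [0.4886, 0.1981, 0.1419]
ee_rot: [0.707, -0.041, 0.704, 0.042]
contact_force: [3.4, 1.1, -1.6]
width: 0.0127
q6 -1.4365 mz 0.070 e6 0.072 w 0.0127 F [ 3.4  1.1 -1.6]
clock: 14.1
position: [0.4961, 0.1425, 0.2204]
ee_rot: [0.708, -0.039, 0.704, 0.045]
contact_force: [5.8, 9.2, 2.4]
width: 0.0131
q6 -1.5532 mz 0.108 e6 0.280 w 0.0131 F [5.8 9.2 2.4]
clock: 14.4
position: [0.4964, 0.1417, 0.221]
ee_rot: [0.708, -0.04, 0.704, 0.044]
contact_force: [4.4, 7.4, 4.6]
width: 0.0127
q6 -1.5525 mz 0.132 e6 0.123 w 0.0127 F [4.4 7.4 4.6]
```

```bash
python3 -m creep '{"delta_pos": [[0.2,0.2,0],[0.4,0.4,0],[0.4,0.4,0]], "dr": [[0,0,0],[0,0,0],[0,0,0]]}' |grep clock; python3 r.py; python3 - <<'E'
from h import *
im=snap('side','s4'); c=im['pixels'][60:300,200:470]; cv2.imwrite('pics/c4.png',cv2.resize(c,None,fx=2,fy=2,interpolation=cv2.INTER_CUBIC))
E
```

```text
clock: 14.7
q6 -1.5446 mz 0.146 e6 0.132 w 0.0129 F [3.9 8.1 6.6]
```

View pics/c4.png

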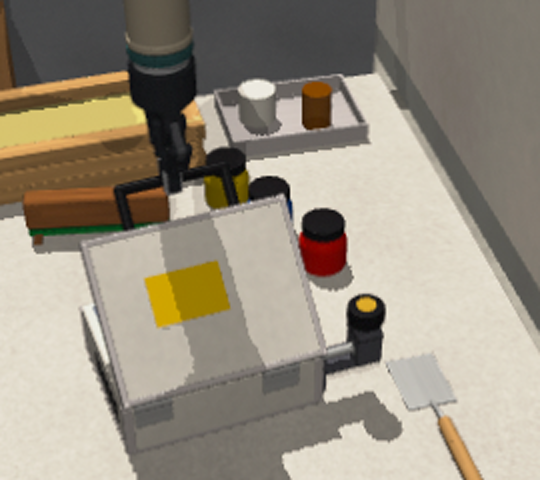

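The lid is open at about 45°, held by the bar; the side crop has the bar at (180,185) and the screw at (367,310). To see which way it loads the fingers, I'll lower it 12 mm.

```bash
python3 -m creep '{"delta_pos": [[-0.1,0.3,0],[0.2,0.6,0],[0.5,0.9,0]], "dr": [[0,0,0],[0,0,0],[0,0,0]]}' ; python3 r.py; python3 -m creep '{"delta_pos": [[0.2,0.2,0],[0.4,0.4,0]], "dr": [[0,0,0],[0,0,0]]}'; python3 r.py
```

```text
clock: 15.05
position: [0.4952, 0.1515, 0.2113]
ee_rot: [0.708, -0.042, 0.704, 0.042]
contact_force: [5.7, 0.4, 3.6]
width: 0.0128
q6 -1.5268 mz 0.092 e6 0.069 w 0.0128 F [5.7 0.4 3.6]
clock: 15.25
position: [0.4944, 0.1557, 0.2068]
ee_rot: [0.708, -0.042, 0.704, 0.042]
contact_force: [5.7, 2.9, -1.3]
width: 0.0129
q6 -1.5190 mz 0.183 e6 0.097 w 0.0129 F [ 5.7  2.9 -1.3]
```

```bash
python3 -m creep '{"delta_pos": [[0.7,0.7,0]], "dr": [[0,0,0]]}' >/dev/null; python3 r.py;python3 -m creep '{"delta_pos": [[0.75,0.65,0]], "dr": [[0,0,0]]}' >/dev/null; python3 r.py;python3 -m creep '{"delta_pos": [[0.8,0.6,0]], "dr": [[0,0,0]]}' |grep posi; python3 r.py
python3 -m creep '{"delta_pos": [[-0.8,-0.6,0]], "dr": [[0,0,0]]}' >/dev/null; python3 r.py;python3 -m creep '{"delta_pos": [[-0.75,-0.65,0]], "dr": [[0,0,0]]}' >/dev/null; python3 r.py;python3 -m creep '{"delta_pos": [[-0.7,-0.7,0]], "dr": [[0,0,0]]}' |grep posi; python3 r.py;python3 -m creep '{"delta_pos": [[-0.7,-0.7,0]], "dr": [[0,0,0]]}' |grep posi; python3 r.py
```

```text
q6 -1.5052 mz 0.158 e6 0.035 w 0.0128 F [5.8 0.4 0.3]
q6 -1.4923 mz 0.099 e6 0.001 w 0.0128 F [ 5.9 -0.5  1.2]
position: [0.4915, 0.1746, 0.1839]
q6 -1.4807 mz 0.088 e6 0.038 w 0.0127 F [ 6.7  0.3 -0.6]
q6 -1.4930 mz 0.220 e6 0.366 w 0.0131 F [ 8.6  2.5 -6.6]
q6 -1.5059 mz 0.106 e6 0.209 w 0.0126 F [ 7.7  2.8 -4. ]
position: [0.4935, 0.1576, 0.2058]
q6 -1.5195 mz 0.124 e6 0.228 w 0.0128 F [ 6.   6.7 -4. ]
position: [0.4945, 0.1509, 0.213]
q6 -1.5332 mz 0.084 e6 0.217 w 0.0132 F [ 5.6  5.5 -2.2]
```

Tangential force is about 0 N lowering and about 6 N raising. So friction only just balances the weight (a marginal hold, with about 1 N of bias possible). I won't risk letting go at 45°. I'll ease the lid down to nearly shut (under 8 mm, harmless), release it there, tighten a little more and lift again.

```bash
python3 -m creep '{"delta_pos": [[1.5,1.4,0],[3,2.7,0],[5,4.1,0],[7.2,5.3,0],[9.5,6.3,0],[11.9,7,0],[13.6,7.4,0],[14.8,7.6,0],[16,7.7,0],[16,7.7,0]], "dr": [[0,0,0],[0,0,0],[0,0,0],[0,0,0],[0,0,0],[0,0,0],[0,0,0],[0,0,0],[0,0,0],[0,0,0]]}'
python3 r.py
python3 -m creep '{"delta_pos": [[0,0,0],[0,0,0],[0,0,0],[0,0,0]], "dr": [[0,0,0],[0,0,0],[0,0,0],[0,0,0]]}' -0.25
python3 - <<'E'
from h import *
s,p,M=st(); print(p, s['contact_force'])
im=snap('wrist','w5')
# bar/lid heights from depth near bar and lid front
for u,v in [(308,100),(300,60),(200,60),(150,60),(100,60)]: print(u,v,im['pixels'][v,u],world(im,u,v).round(4))
im=snap('top','t5'); 
for u,v in [(250,240),(300,230),(258,300),(320,300)]: print(u,v,world(im,u,v).round(4), world(load('t0'),u,v).round(4))
E
```

```text
clock: 16.95
position: [0.4844, 0.2217, 0.0518]
ee_rot: [0.706, -0.045, 0.706, 0.041]
contact_force: [6.5, -7.5, -6.9]
width: 0.0129
q6 -1.3854 mz 0.157 e6 0.166 w 0.0129 F [ 6.5 -7.5 -6.9]
clock: 17.35
position: [0.4835, 0.225, 0.0527]
ee_rot: [0.706, -0.042, 0.706, 0.042]
contact_force: [-0.6, 0.2, -0.0]
width: 0.0321
[0.48347322 0.22503017 0.0526951 ] [-0.61362202  0.1602758  -0.0156259 ]
308 100 [186 197 205] [0.3975 0.2094 0.0008]
300 60 [211 220 224] [0.3769 0.2026 0.0016]
200 60 [123 128 131] [0.3894 0.1589 0.0419]
150 60 [117 123 127] [0.3997 0.1602 0.0989]
100 60 [220 227 228] [0.4027 0.1493 0.109 ]
250 240 [0.5748 0.1617 0.1091] [0.5747 0.1617 0.1097]
300 230 [0.6021 0.0329 0.1006] [0.6008 0.0328 0.108 ]
258 300 [0.4203 0.1398 0.1082] [0.4204 0.1399 0.1063]
320 300 [ 0.42   -0.0179  0.1084] [ 0.42   -0.0179  0.1087]
```

The lid sank back to shut when let go (front edge at z=0.109), with no harm done. So it does need a little more. Back to the screw.

```bash
python3 -m creep '{"delta_pos": [[-4,0,0],[-8,0,0],[-12,0,0],[-14,-2,1.5],[-14,-6,4.5],[-14,-10,7.5],[-14,-14,10.5],[-14,-18,13.5],[-14,-22,16.5],[-14,-24.8,18.5]], "dr": [[0,0,0],[0,0,0],[0,0,0],[0,0,0],[0,0,0],[0,0,0],[0,0,0],[0,0,0],[0,0,0],[0,0,0]]}' 1 60
python3 -m creep '{"delta_pos": [[0,0,0],[0,0,0]], "dr": [[0,0,0],[0,0,0]]}'
python3 - <<'E'
from h import *
s,p,M=st(); print(p,M.round(3)); print((M.T@(np.array([.698,.002,.080])-p)*100).round(2))
E
```

```text
clock: 18.45
position: [0.6992, -0.0022, 0.1921]
ee_rot: [0.706, -0.042, 0.706, 0.041]
contact_force: [-0.2, 0.8, -0.2]
width: 0.0852
clock: 18.65
position: [0.697, 0.0003, 0.1917]
ee_rot: [0.705, -0.041, 0.707, 0.042]
contact_force: [-0.5, 0.2, 0.6]
width: 0.0852
[6.97003461e-01 3.25869360e-04 1.91708774e-01] [[-0.002 -0.118  0.993]
 [ 0.001  0.993  0.118]
 [-1.     0.001 -0.002]]
[11.17  0.14  0.14]
```

```bash
python3 -m creep '{"delta_pos": [[3,0.1,0.1],[6,0.1,0.1],[8.5,0.1,0.1],[10.3,0.1,0.1],[11.1,0.1,0.1],[11.1,0.1,0.1]], "dr": [[0,0,0],[0,0,0],[0,0,0],[0,0,0],[0,0,0],[0,0,0]]}' |grep posi
python3 -m creep '{"delta_pos": [[0,0,0],[0,0,0],[0,0,0],[0,0,0],[0,0,0],[0,0,0]], "dr": [[0,0,0],[0,0,0],[0,0,0],[0,0,0],[0,0,0],[0,0,0]]}' -1 60; python3 r.py
python3 -m creep '{"delta_pos": [[0,0,0]], "dr": [[0.03,0,0]]}' |grep clock; python3 r.py
python3 -m creep '{"delta_pos": [[0,0,0]], "dr": [[0.02,0,0]]}' |grep clock; python3 r.py
```

```text
position: [0.6966, 0.0032, 0.0808]
clock: 19.85
position: [0.6991, 0.0006, 0.0836]
ee_rot: [0.707, -0.043, 0.705, 0.041]
contact_force: [-0.4, -2.3, 5.0]
width: 0.0427
q6 -1.7872 mz 0.069 e6 0.045 w 0.0427 F [-0.4 -2.3  5. ]
clock: 19.95
q6 -1.7574 mz 0.391 e6 0.097 w 0.0425 F [-1.2 -2.8  5.6]
clock: 20.05
q6 -1.7373 mz 0.457 e6 0.312 w 0.0425 F [-1.5 -2.4  6. ]
```

```bash
python3 -m creep '{"delta_pos": [[0,0,0]], "dr": [[0.02,0,0]]}' |grep clock; python3 r.py
python3 -m creep '{"delta_pos": [[0,0,0]], "dr": [[0.02,0,0]]}' |grep clock; python3 r.py
```

```text
clock: 20.15
q6 -1.7175 mz 0.409 e6 0.292 w 0.0425 F [-1.1 -1.8  5.5]
clock: 20.25
q6 -1.6975 mz 0.484 e6 0.302 w 0.0427 F [-0.8 -2.3  5.3]
```

```bash
python3 -m creep '{"delta_pos": [[0,0,0]], "dr": [[0.02,0,0]]}' |grep clock; python3 r.py
python3 -m creep '{"delta_pos": [[0,0,0],[0,0,0],[0,0,0],[0,0,0],[0,0,0]], "dr": [[0,0,0],[0,0,0],[0,0,0],[0,0,0],[0,0,0]]}' 1
python3 -m creep '{"delta_pos": [[-4,0,0],[-8,0,0],[-11,0,0],[-12,0,0],[-12,0,0]], "dr": [[0,0,0],[0,0,0],[0,0,0],[0,0,0],[0,0,0]]}' |grep posi
python3 - <<'E'
from h import *
s,p,M=st(); print(p,M.round(3)); 
xu=np.array([.122,-.9925,0]); u=M.T@xu; print('turn',np.arctan2(u[2],u[1]))
print((M.T@(np.array([.4825,.2224,.20])-p)*100).round(2))
E
```

```text
clock: 20.35
q6 -1.6775 mz 0.467 e6 0.314 w 0.0422 F [-1.1 -3.2  5.9]
clock: 20.85
position: [0.6981, 0.0019, 0.0814]
ee_rot: [0.707, -0.003, 0.707, 0.003]
contact_force: [-0.2, 0.2, 0.5]
width: 0.0851
position: [0.699, 0.0017, 0.2031]
[0.69897746 0.00173933 0.20307943] [[ 0.003 -0.009  1.   ]
 [-0.     1.     0.009]
 [-1.    -0.     0.003]]
turn 3.028538808919398
[  0.23  22.27 -21.44]
```

```bash
python3 -m creep '{"delta_pos": [[0,2.5,-2.4],[0,5.5,-5.3],[0,8.5,-8.2],[0.1,11.5,-11],[0.2,14.5,-14],[0.2,17.5,-17],[0.2,20,-19.3],[0.2,22.2,-21.4],[0.2,22.2,-21.4],[0.2,22.2,-21.4]], "dr": [[0,0,0],[-0.03,0,0],[-0.06,0,0],[-0.09,0,0],[-0.11,0,0],[-0.11,0,0],[-0.11,0,0],[-0.11,0,0],[-0.11,0,0],[-0.11,0,0]]}' -0.25 30
python3 - <<'E'
from h import *
s,p,M=st(); print(p,M.round(3)); print((M.T@(np.array([.4835,.2224,.042])-p)*100).round(2))
E
```

```text
clock: 22.35
position: [0.481, 0.2217, 0.1978]
ee_rot: [0.705, -0.043, 0.707, 0.042]
contact_force: [0.5, 0.1, 0.2]
width: 0.0321
[0.48095339 0.22165586 0.19782134] [[-0.003 -0.121  0.993]
 [-0.001  0.993  0.121]
 [-1.    -0.001 -0.003]]
[15.58  0.06  0.31]
```

```bash
python3 -m creep '{"delta_pos": [[3,0,0.2],[7,0,0.2],[10,0,0.2],[13,0,0.2],[14.8,0,0.2],[15.6,0,0.2],[15.6,0,0.2]], "dr": [[0,0,0],[0,0,0],[0,0,0],[0,0,0],[0,0,0],[0,0,0],[0,0,0]]}' |grep -A3 posi
python3 -m creep '{"delta_pos": [[0,0,0],[0,0,0],[0,0,0],[0,0,0],[0,0,0]], "dr": [[0,0,0],[0,0,0],[0,0,0],[0,0,0],[0,0,0]]}' -1 30
python3 -m creep '{"delta_pos": [[-0.6,0,0],[-1.2,-0.1,0],[-2.5,-0.25,0],[-3.7,-0.5,0],[-4.9,-0.75,0],[-6.1,-1.1,0],[-7.3,-1.5,0],[-8.4,-1.9,0],[-9.6,-2.4,0]], "dr": [[0,0,0],[0,0,0],[0,0,0],[0,0,0],[0,0,0],[0,0,0],[0,0,0],[0,0,0],[0,0,0]]}'
python3 -m creep '{"delta_pos": [[-1.1,-0.6,0],[-2.2,-1.2,0],[-3.2,-1.9,0],[-4.2,-2.6,0],[-5.2,-3.4,0],[-6.1,-4.2,0],[-7,-5,0],[-7.9,-6,0]], "dr": [[0,0,0],[0,0,0],[0,0,0],[0,0,0],[0,0,0],[0,0,0],[0,0,0],[0,0,0]]}'
```

```text
position: [0.4837, 0.2209, 0.0419]
ee_rot: [0.705, -0.042, 0.707, 0.041]
contact_force: [-0.7, -0.3, -0.6]
width: 0.0321
clock: 23.55
position: [0.4853, 0.2221, 0.0443]
ee_rot: [0.707, -0.042, 0.705, 0.042]
contact_force: [3.1, -1.1, -0.4]
width: 0.0131
clock: 24.45
position: [0.4885, 0.199, 0.1407]
ee_rot: [0.707, -0.041, 0.705, 0.043]
contact_force: [5.9, 2.0, -6.4]
width: 0.0129
clock: 25.25
position: [0.4965, 0.1427, 0.2206]
ee_rot: [0.708, -0.039, 0.703, 0.045]
contact_force: [6.8, 7.7, 0.8]
width: 0.0126
```

Raised again. Repeating the lowering-force test.

```bash
python3 -m creep '{"delta_pos": [[0.7,0.75,0]], "dr": [[0,0,0]]}' >/dev/null; python3 r.py;python3 -m creep '{"delta_pos": [[0.7,0.7,0]], "dr": [[0,0,0]]}' >/dev/null; python3 r.py;python3 -m creep '{"delta_pos": [[0.7,0.65,0]], "dr": [[0,0,0]]}' |grep posi; python3 r.py
python3 -m creep '{"delta_pos": [[-0.7,-0.65,0]], "dr": [[0,0,0]]}' >/dev/null; python3 r.py;python3 -m creep '{"delta_pos": [[-0.7,-0.7,0]], "dr": [[0,0,0]]}' >/dev/null; python3 r.py;python3 -m creep '{"delta_pos": [[-0.7,-0.7,0]], "dr": [[0,0,0]]}' |grep posi; python3 r.py
```

```text
q6 -1.5374 mz 0.121 e6 -0.139 w 0.0129 F [4.9 4.1 7.5]
q6 -1.5232 mz 0.197 e6 0.018 w 0.0127 F [4.9 4.9 2.2]
position: [0.4939, 0.1621, 0.1999]
q6 -1.5105 mz 0.132 e6 0.016 w 0.0128 F [6.2 4.7 0.7]
q6 -1.5239 mz 0.024 e6 0.299 w 0.0129 F [ 7.   8.4 -1.5]
q6 -1.5380 mz 0.086 e6 0.220 w 0.0125 F [6.4 8.1 0.9]
position: [0.4965, 0.1426, 0.2206]
q6 -1.5517 mz 0.088 e6 0.210 w 0.0127 F [ 6.7  7.1 -0.3]
```

The force test is ambiguous because a radial component pollutes it. I'd rather have a release that can catch the lid: tilt the gripper about the bar so that it points along the lid plane. The lower finger then sits under the bar and will catch it if it sags.

```bash
python3 -m creep '{"delta_pos": [[0,-0.7,0],[-0.2,-1.4,0],[-0.4,-2.1,0],[-0.6,-2.7,0]], "dr": [[0,0,-0.12],[0,0,-0.24],[0,0,-0.36],[0,0,-0.48]]}'; python3 r.py; python3 - <<'E'
from h import *
s,p,M=st(); print(s['qpos'].round(3),M.round(3)); print('bar',(p-.058*M[:,0]).round(4))
E
```

```text
clock: 26.25
position: [0.4995, 0.1164, 0.2275]
ee_rot: [0.699, -0.207, 0.673, -0.125]
contact_force: [3.0, 5.4, 1.0]
width: 0.0133
q6 -1.1741 mz 0.458 e6 -0.489 w 0.0133 F [3.  5.4 1. ]
[ 0.436  0.261  1.561 -0.456  1.48  -1.174] [[ 0.064 -0.103  0.993]
 [-0.454  0.883  0.121]
 [-0.889 -0.458  0.01 ]]
bar [0.4958 0.1427 0.2791]
```

```bash
python3 -m creep '{"delta_pos": [[0,-0.6,0],[-0.1,-1.2,0],[-0.25,-1.7,0],[-0.25,-1.7,0]], "dr": [[0,0,-0.1],[0,0,-0.2],[0,0,-0.3],[0,0,-0.3]]}'; python3 r.py; python3 - <<'E'
from h import *
s,p,M=st(); print(s['qpos'].round(3),M.round(3)); print('bar',(p-.058*M[:,0]).round(4),'F tool',(M.T@s['contact_force']).round(2))
E
python3 -m creep '{"delta_pos": [[0,0,0]], "dr": [[0,0,0]]}' -0.55 | tail -3; python3 r.py
python3 -m creep '{"delta_pos": [[0,0,0]], "dr": [[0,0,0]]}' | tail -3; python3 r.py
python3 -m creep '{"delta_pos": [[0,0,0],[0,0,0],[0,0,0]], "dr": [[0,0,0],[0,0,0],[0,0,0]]}' | tail -3; python3 r.py
```

```text
clock: 26.65
position: [0.5008, 0.1027, 0.235]
ee_rot: [0.671, -0.308, 0.635, -0.227]
contact_force: [4.0, 7.1, 5.3]
width: 0.0129
q6 -1.0019 mz 0.608 e6 0.317 w 0.0129 F [4.  7.1 5.3]
[ 0.571  0.365  1.569 -0.688  1.599 -1.002] [[ 0.091 -0.086  0.992]
 [-0.697  0.707  0.125]
 [-0.712 -0.702  0.004]]
bar [0.4956 0.1431 0.2762] F tool [-8.32  0.92  4.88]
ee_rot: [0.669, -0.307, 0.637, -0.229]
contact_force: [-0.3, 1.6, -0.9]
width: 0.019
q6 -1.0025 mz 0.096 e6 0.006 w 0.0190 F [-0.3  1.6 -0.9]
ee_rot: [0.669, -0.307, 0.637, -0.229]
contact_force: [0.6, 2.3, -0.3]
width: 0.0191
q6 -1.0026 mz 0.013 e6 0.014 w 0.0191 F [ 0.6  2.3 -0.3]
ee_rot: [0.668, -0.307, 0.637, -0.23]
contact_force: [-2.6, 2.3, -0.3]
width: 0.0191
q6 -1.0028 mz -0.119 e6 0.026 w 0.0191 F [-2.6  2.3 -0.3]
```

About 2 N remains toward tool +y, so the bar may have settled onto the lower finger. I'll move the fingers 5 mm along +y (downward) and watch.

```bash
for i in 1 2; do :; done; python3 -m creep '{"delta_pos": [[0,0.2,0],[0,0.4,0]], "dr": [[0,0,0],[0,0,0]]}' -0.45| tail -3; python3 r.py
python3 -m creep '{"delta_pos": [[0,0,0],[0,0,0],[0,0,0]], "dr": [[0,0,0],[0,0,0],[0,0,0]]}' | tail -3; python3 r.py
python3 -m creep '{"delta_pos": [[0,0,0],[0,0,0],[0,0,0],[0,0,0]], "dr": [[0,0,0],[0,0,0],[0,0,0],[0,0,0]]}' | tail -3; python3 r.py
python3 - <<'E'
from h import *
im=snap('wrist','w7'); cv2.imwrite('pics/w7s.png',im['pixels'])
E
```

```text
ee_rot: [0.669, -0.307, 0.637, -0.23]
contact_force: [-0.5, 0.9, -0.9]
width: 0.0239
q6 -0.9962 mz -0.051 e6 -0.020 w 0.0239 F [-0.5  0.9 -0.9]
ee_rot: [0.669, -0.307, 0.637, -0.229]
contact_force: [-0.6, 0.3, -0.9]
width: 0.0236
q6 -0.9965 mz -0.017 e6 0.009 w 0.0236 F [-0.6  0.3 -0.9]
ee_rot: [0.669, -0.307, 0.637, -0.229]
contact_force: [-0.4, 1.1, -1.1]
width: 0.0234
q6 -0.9965 mz -0.044 e6 0.006 w 0.0234 F [-0.4  1.1 -1.1]
```

View pics/w7.png

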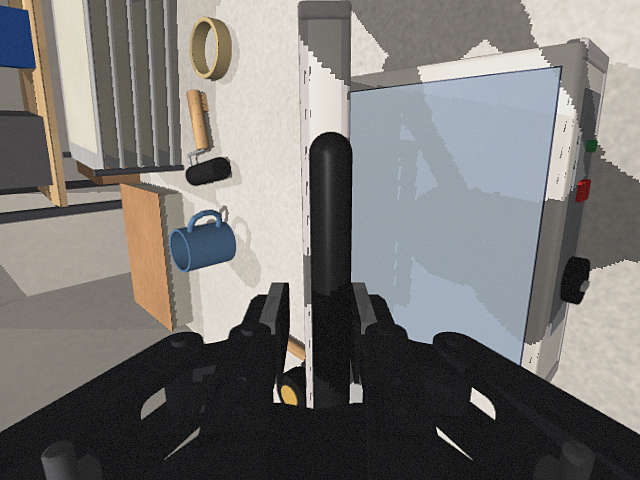

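The wrist view shows the bar (columns 308 to 350) between the pads, close to the lower pad (column 353), with the gap on the upper side (288 to 308). I'll lower the fingers 6 mm more and see whether the bar follows.

```bash
python3 -m creep '{"delta_pos": [[0,0.3,0],[0,0.6,0],[0,0.6,0],[0,0.6,0],[0,0.6,0]], "dr": [[0,0,0],[0,0,0],[0,0,0],[0,0,0],[0,0,0]]}' -0.25| tail -4; python3 r.py
python3 - <<'E'
from h import *
snap('wrist','w8')
for f in('w7','w8'):
  im=load(f)['pixels']
  print(f,[int(im[315,u].mean()) for u in range(262,385,3)])
E
```

```text
position: [0.4981, 0.1055, 0.2277]
ee_rot: [0.669, -0.307, 0.637, -0.229]
contact_force: [-0.1, 0.6, -0.1]
width: 0.0324
q6 -0.9873 mz 0.034 e6 0.000 w 0.0324 F [-0.1  0.6 -0.1]
w7 [74, 73, 80, 66, 73, 22, 28, 21, 23, 46, 225, 217, 212, 213, 169, 210, 223, 14, 24, 25, 20, 8, 30, 13, 25, 15, 24, 20, 10, 24, 25, 20, 15, 72, 68, 78, 78, 73, 27, 21, 9]
w8 [83, 26, 24, 19, 23, 18, 226, 219, 221, 223, 215, 215, 214, 118, 17, 19, 33, 28, 23, 23, 19, 27, 25, 28, 13, 27, 13, 170, 161, 161, 162, 171, 19, 26, 12, 19, 21, 83, 76, 78, 71]
```

The bar did not follow: there is now a gap on both sides (left columns 280 to 300, right 343 to 358) and no force, so the lid holds by itself. Withdrawing straight back and waiting.

```bash
python3 -m creep '{"delta_pos": [[-2,0,0],[-4,0,0],[-7,0,0],[-10,0,0],[-12,0,0],[-12,0,0],[-12,0,0],[-12,0,0],[-12,0,0],[-12,0,0]], "dr": [[0,0,0],[0,0,0],[0,0,0],[0,0,0],[0,0,0],[0,0,0],[0,0,0],[0,0,0],[0,0,0],[0,0,0]]}'| tail -4
cat > ang.py <<'E'
from h import *
import sys
im=snap('wrist',sys.argv[1])
hx=np.array([.6974,.0019,.085]); yu=np.array([.9925,.122,0]); h=hx-.18*yu
xu=np.array([.122,-.9925,0])
P=[]
im2=snap('side',sys.argv[1]+'s')
# lid top face pixels in side image: points above box within lid width
for v in range(60,300,3):
  for u in range(220,400,3):
    if im2['depth'][v,u]<=0: continue
    w=world(im2,u,v)-h; 
    if abs(w@yu)<.12 and w[2]>.04 and -.19<w@xu<0 and w[2]<.25: P.append((-(w@xu),w[2]))
P=np.array(P); r=np.hypot(*P.T); P=P[(r>.08)&(r<.195)]
k=np.polyfit(P[:,0],P[:,1],1); print(len(P),'angle',np.arctan(k[0]), 'median resid',np.median(abs(np.polyval(k,P[:,0])-P[:,1])))
print(manip.get_state()['clock'])
E
python3 ang.py w9
python3 -m creep '{"delta_pos": [[0,0,0],[0,0,0],[0,0,0],[0,0,0],[0,0,0],[0,0,0],[0,0,0],[0,0,0],[0,0,0],[0,0,0]], "dr": [[0,0,0],[0,0,0],[0,0,0],[0,0,0],[0,0,0],[0,0,0],[0,0,0],[0,0,0],[0,0,0],[0,0,0]]}'| tail -4
python3 -m creep '{"delta_pos": [[0,0,0],[0,0,0],[0,0,0],[0,0,0],[0,0,0],[0,0,0],[0,0,0],[0,0,0],[0,0,0],[0,0,0]], "dr": [[0,0,0],[0,0,0],[0,0,0],[0,0,0],[0,0,0],[0,0,0],[0,0,0],[0,0,0],[0,0,0],[0,0,0]]}'| tail -2
python3 -m creep '{"delta_pos": [[0,0,0],[0,0,0],[0,0,0],[0,0,0],[0,0,0]], "dr": [[0,0,0],[0,0,0],[0,0,0],[0,0,0],[0,0,0]]}'| tail -2
python3 ang.py w10
```

```text
position: [0.4879, 0.1886, 0.3125]
ee_rot: [0.668, -0.307, 0.637, -0.23]
contact_force: [-0.5, -0.8, 0.1]
width: 0.0318
554 angle 0.7571378496492862 median resid 0.0028504185682213593
29.75
position: [0.4881, 0.1893, 0.313]
ee_rot: [0.669, -0.307, 0.637, -0.229]
contact_force: [0.7, 0.2, -0.0]
width: 0.0318
contact_force: [0.0, 0.7, 0.8]
width: 0.032
contact_force: [-0.4, 0.2, 0.6]
width: 0.0323
555 angle 0.7557629461365375 median resid 0.002949784446479614
32.35
```

View pics/w10s.png

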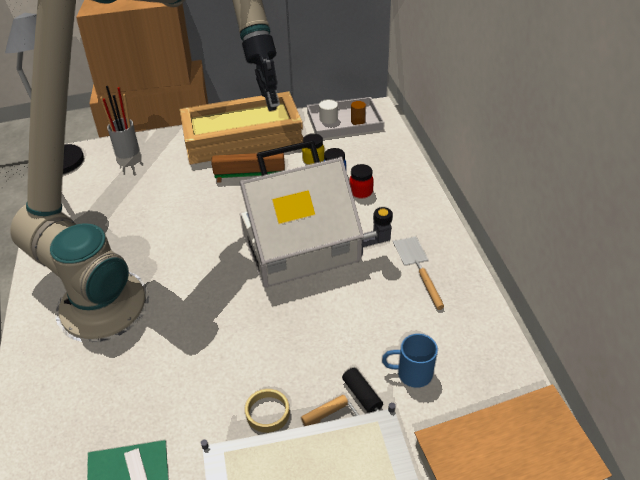

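The side view shows the lid standing half open with the gripper clear (bar at about (290,155), gripper at (270,100)). Everything else is where it was. The angle was 0.757 rad, then 0.756 rad 2.6 s later.

```bash
python3 -c "
from rig import manip
print(manip.sign_off())"
```

```text
the job is handed in; nothing more can be done
None
```

The lid now stands half open on its own at about 0.756 rad (43°) with the gripper clear of it, and the job is handed in at about 32 s. The sign-off gives no verdict.

- **Tightening:** I turned the screw clockwise until it bit, then about 0.31 rad past the bite. When I let the lid go about 8 mm above shut, it sank back with no harm done. I added roughly 0.08–0.1 rad, so the screw is now about 0.4 rad past the bite. The torque rise I estimate is 0.19 N m, against 0.24 N m for overtight. I did not measure the force on the hinge pin directly.
- **Release check:** I raised the lid again and tilted the gripper so the lower finger sat under the bar before opening. The bar showed a gap on both sides with no force.
- **Final angle:** It read 0.757 rad, then 0.756 rad 2.6 s later.
- **Surroundings:** In the last picture everything else on the table looks where it was; I did not measure it.

**What disagreed or went wrong:**
- The real fingertips sit about 41 mm behind the reported TCP. My first grip therefore closed just above the screw head; I corrected for this afterwards.
- The bar-force tests were noisy and inconclusive, so I relied on the release check instead.

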